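# Find the key that opens the middle slide box

## Task

The keys of the three lockable slide boxes have been mixed up in the key block. Try them in the lock of the middle box until one turns it a full quarter turn anticlockwise, slide that box's lid back to its stop, and leave every key standing fully home in the key block again. Leave the other two boxes locked and shut, and do not knock over or shift the bottles and the beaker.

Things in the scene. Friction and masses are not known exactly. Their poses are not given: they have to be found in the camera images.
- box_tray: flat aluminium tray, 336 mm along its y and 168 mm along its x, 3 mm thick with a 9 mm rim, fixed to the bench; the three boxes stand side by side on it at its y = -108, 0 and +108 mm. Origin: centre of its underside, x pointing away from the robot, y to the left. The box at y = 0 is the middle box, and only that one is to be opened.
- box_1: one of three outwardly equal grey slide boxes, fixed to the tray, 150 mm long (x), 100 mm wide (y), 62 mm high, z = 0 at its underside; origin at the centre of its underside, x to the back, same heading as the tray. Which of the three stands in the middle changes. Front part of the top: an aluminium deck, 62 mm above the origin, with the lock at x = -47 mm; rear part: a sliding lid.
- keyway_1 (a point): mouth of the keyway of box_1: the centre of the round brass lock plug, level with the deck. The keyway is a slot 33 x 11 mm going straight down, its long side along the box's x while lock_1 reads 0. Any key's blade goes in, until the key's shoulder rests on the deck (50 mm deep). All three lock insides differ.
- lock_1 (a joint): turn of the lock plug of box_1, in rad: 0 to about 0.1 locked, 1.57 unlocked (a quarter turn anticlockwise seen from above; it stays where it is left, friction about 0.12 N m). Only a key whose notches pass the fixed wards inside can turn it; any other key stops at about 0.17 rad of its own turn. The blade has about 0.1 rad of play in the slot. A key can be drawn out at 0 and at a full quarter turn only.
- rib_1 (a point): centre of the upright finger rib on the sliding lid of box_1: 60 mm along y, 12 mm thick (x), its top 10 mm above this point and 20 mm above the deck; shut, it is at x = 24 mm, z = 72 mm of its box. Unlocked, the lid (140 g, loose in its grooves) slides straight to the back (box +x) under a push of about 2 N up to a stop at 45 mm; locked, the lock's cam pin holds it within 4 mm.
- box_2: one of three outwardly equal grey slide boxes, fixed to the tray, 150 mm long (x), 100 mm wide (y), 62 mm high, z = 0 at its underside; origin at the centre of its underside, x to the back, same heading as the tray. Which of the three stands in the middle changes. Front part of the top: an aluminium deck, 62 mm above the origin, with the lock at x = -47 mm; rear part: a sliding lid.
- keyway_2 (a point): mouth of the keyway of box_2: the centre of the round brass lock plug, level with the deck. The keyway is a slot 33 x 11 mm going straight down, its long side along the box's x while lock_2 reads 0. Any key's blade goes in, until the key's shoulder rests on the deck (50 mm deep). All three lock insides differ.
- lock_2 (a joint): turn of the lock plug of box_2, in rad: 0 to about 0.1 locked, 1.57 unlocked (a quarter turn anticlockwise seen from above; it stays where it is left, friction about 0.12 N m). Only a key whose notches pass the fixed wards inside can turn it; any other key stops at about 0.17 rad of its own turn. The blade has about 0.1 rad of play in the slot. A key can be drawn out at 0 and at a full quarter turn only.
- rib_2 (a point): centre of the upright finger rib on the sliding lid of box_2: 60 mm along y, 12 mm thick (x), its top 10 mm above this point and 20 mm above the deck; shut, it is at x = 24 mm, z = 72 mm of its box. Unlocked, the lid (140 g, loose in its grooves) slides straight to the back (box +x) under a push of about 2 N up to a stop at 45 mm; locked, the lock's cam pin holds it within 4 mm.
- box_3: one of three outwardly equal grey slide boxes, fixed to the tray, 150 mm long (x), 100 mm wide (y), 62 mm high, z = 0 at its underside; origin at the centre of its underside, x to the back, same heading as the tray. Which of the three stands in the middle changes. Front part of the top: an aluminium deck, 62 mm above the origin, with the lock at x = -47 mm; rear part: a sliding lid.
- keyway_3 (a point): mouth of the keyway of box_3: the centre of the round brass lock plug, level with the deck. The keyway is a slot 33 x 11 mm going straight down, its long side along the box's x while lock_3 reads 0. Any key's blade goes in, until the key's shoulder rests on the deck (50 mm deep). All three lock insides differ.
- lock_3 (a joint): turn of the lock plug of box_3, in rad: 0 to about 0.1 locked, 1.57 unlocked (a quarter turn anticlockwise seen from above; it stays where it is left, friction about 0.12 N m). Only a key whose notches pass the fixed wards inside can turn it; any other key stops at about 0.17 rad of its own turn. The blade has about 0.1 rad of play in the slot. A key can be drawn out at 0 and at a full quarter turn only.
- rib_3 (a point): centre of the upright finger rib on the sliding lid of box_3: 60 mm along y, 12 mm thick (x), its top 10 mm above this point and 20 mm above the deck; shut, it is at x = 24 mm, z = 72 mm of its box. Unlocked, the lid (140 g, loose in its grooves) slides straight to the back (box +x) under a push of about 2 N up to a stop at 45 mm; locked, the lock's cam pin holds it within 4 mm.
- key_block: fixed dark wooden key block, 68 mm along its x, 186 mm along its y, 58 mm high; origin at the centre of its underside. Three vertical slots, 33.5 x 11.5 mm, 50.5 mm deep, long side along x, at y = -60, 0 and +60 mm; each holds one key upright, its shoulder resting on the block's top.
- key_a_knob (a point): centre of the round knurled head of key a, one of three steel keys, 110 g; z up along the standing key, x along its crossbar and blade. Head 24 mm across, 28 mm high (fingers slip round it when the key is stopped); below it a 14 mm neck and a crossbar 58 x 16 x 5 mm (the shoulder), its underside 30 mm below this point; then the blade 30 x 8 mm, 50 mm long, tapered over its last 7 mm. Half a turn leaves it the same.
- key_a: the same key, origin on its axis at the shoulder's underside. The keys differ only in the height of a pair of notches in the blade's edges; which key fits which box is not marked, and they are mixed in the slots
- key_b_knob (a point): centre of the round knurled head of key b, one of three steel keys, 110 g; z up along the standing key, x along its crossbar and blade. Head 24 mm across, 28 mm high (fingers slip round it when the key is stopped); below it a 14 mm neck and a crossbar 58 x 16 x 5 mm (the shoulder), its underside 30 mm below this point; then the blade 30 x 8 mm, 50 mm long, tapered over its last 7 mm. Half a turn leaves it the same.
- key_b: the same key, origin on its axis at the shoulder's underside. The keys differ only in the height of a pair of notches in the blade's edges; which key fits which box is not marked, and they are mixed in the slots
- key_c_knob (a point): centre of the round knurled head of key c, one of three steel keys, 110 g; z up along the standing key, x along its crossbar and blade. Head 24 mm across, 28 mm high (fingers slip round it when the key is stopped); below it a 14 mm neck and a crossbar 58 x 16 x 5 mm (the shoulder), its underside 30 mm below this point; then the blade 30 x 8 mm, 50 mm long, tapered over its last 7 mm. Half a turn leaves it the same.
- key_c: the same key, origin on its axis at the shoulder's underside. The keys differ only in the height of a pair of notches in the blade's edges; which key fits which box is not marked, and they are mixed in the slots
- spray_bottle: bystander, clear pump-spray bottle, 54 mm across, 139 mm tall, loose, upright in front of the boxes; origin at the centre of its underside
- beaker: bystander, glass beaker, 50 mm across, 70 mm tall, loose, in front of the boxes; origin at the centre of its underside
- wash_bottle: bystander, white wash bottle with a bent spout, 61 x 98 mm, 187 mm tall, loose, behind the key block; origin at the centre of its underside
- microscope: bystander, fixed: a microscope about 430 mm tall and 200 mm wide that stands to the right of the boxes, between them and where the arm starts; origin at the centre of its underside. Reach over it or round it.

How it is judged:
By the outcome, as a careful person would: the job done as asked, in the order asked, and still so for the second after the job is handed in, with the robot touching nothing.
It also fails if it takes over 72 s, if anything falls off the work surface, if the arm or the gripper's body presses on something with over 40 N, if the wrist force passes 120 N, or if a joint passes its speed limit or range.

## Robot

A 6-joint arm with a two-finger parallel gripper is mounted at the origin on a cart in front of the work surface, level with it; the furniture and walls round the work are solid. World frame = base frame: x ahead of the robot, y to its left, z up, the work surface at z = 0. Lengths are in m, angles in degrees, forces in N, time in s.
With the tool pointing down it reaches from about 0.35 to 0.875 m from the base axis. Payload 4.2 kg.
Tool frame: the origin (TCP) lies midway between the tips of the shut fingers; the grasp point (between the pads) lies 19 mm behind it; z points along the fingers, y is the direction in which the jaws open and shut (so a half turn about z gives the same grasp; the last joint's range is limited). The gripper opens to 87 mm and grips with 3 to 60 N. Pads are 19 mm wide; open, the fingers measure 117 mm over their backs; the gripper's body (75 mm by 190 mm) begins 51 mm behind the grasp point.
Start: joints at [84.202, 22.042, 0.453, 0, -68.411, -14.817], TCP at [0.22, 0.585, 0.223] pointing down, gripper open.
Joint ranges: [-179.83, 179.83], [-69.29, 118.12], [-61.27, 80.66], [-181.25, 117.63], [-171.15, -9.14], [-177.46, 177.46]. Speed limits (degrees/s): [159.86, 159.86, 180, 180, 180, 180].

## Interface

Orientations are given as a 3x3 rotation matrix whose columns are the frame's x, y, z axes.
In Python, from station import r gives the robot as it stands.
- The arm moves only by the tool carry_out, never from a script. Its argument "steps" is a list of rows, each a list of 2 entries, a list of its own where there are three numbers: the shift along the tool's x, y, z in cm, then the turn about the tool's z in degrees. In form: [[[x, y, z], twist], ...]. A call has 1 to 20 rows; each row is the pose to reach, as a shift and turn from the pose measured when the call began, along the tool's axes at that moment; what a row does not reach only later rows make up. A row lasts 1/10 s, in which the tool goes at most 50 mm and 8.59 degrees, less where a joint would pass 70% of its speed; a pose out of reach is approached as far as the arm can. A call with a gripper value outside its range is refused whole. "gripper" is the gripper's target within -1 to 1 (fully open at 1, half-way at 0, shut at -1), set as the call begins (left out, the last holds). The fingers move at their own pace and stop on an object; the grip force is fixed at half the most. Time passes only in rows, so rows that repeat a pose let the fingers close. It gives the time, the measured TCP pose, the force and the opening at its end, in the units of the state.
- r.sense(): the state, without advancing time (a new reading comes with each control period).
- r.capture(name): name is "scene" or "side" or "wrist"; returns the picture (384x512x3 uint8, red, green, blue); there is no depth.
- r.calibration(name): a dict with "camera_matrix" (3x3 intrinsics, pixels), "world_from_camera" (4x4, takes a point from camera to world coordinates). Camera axes: x right, y up, looking along -z (the intrinsics and any distortion apply to the point x, -y, -z); pixel columns grow to the right and rows downward; lengths in m; the calibration is good to about 2 mm. A picture is of the moment at which its call begins: read the wrist's pose just before it. calibration takes no time and is no camera call; for the wrist camera it gives the pose at the moment of the call.
- r.finish_job(): hands the job in, once; it reports no verdict.
Trained networks look in the newest picture that a camera, given by its name, has taken for a name from the list of things; names that differ only in an ending like _2 or _b are one class to them, and where a whole thing is asked for, a point or a joint stands for the part that bears it (a point fixed in the world has none). Each returns a list of dicts, best first, with "confidence" (0 to 1); they miss things now and then, are a little off and sometimes report something else, mostly with a low value. They report only what shows in the picture. A call takes as long as a camera call.
- r.cut_out(camera, target): "pixels" (384x512 bool, what is visible of it).
- r.place_of(camera, target): "centre" ([x, y, z] in m, in world coordinates, good to about 4 mm: a listed point, or the origin of a listed thing).
The state is a dict: "time_s": time; "joints": joint angles; "joint_velocities": joint speeds; "effort": joint torques, N m; "tcp_pos": TCP position; "ee_rot": TCP orientation; "wrist_force": force on the tool from outside, world axes, zero at the start; "moment": the same for the moment, N m; "gripper_width": opening from 0.0 (shut) to 1.0 (fully open).
Only numpy, scipy, OpenCV 4.12 (cv2) and the standard library are available. Lean on these libraries where they do the work, as an engineer would, in place of code of your own. Each camera call takes 0.05 s, during which the arm holds its last target. There are 200 camera calls.

## Working session

There is one attempt and no reset: what is moved stays moved. The work goes in short steps, Python scripts to look and compute and a tool call to move; the robot and the scene stay as the last step left them, time stands still between calls to the robot, and variables do not carry over. Pictures are saved under pics/ and viewed, about 8 in all and at most 12, crops included, and the job is handed in when it is done.

Besides the shell and the picture viewer there is one more tool, called after ">>>" as a command line: name --argument value ..., lists and objects as JSON in quotes. carry_out: Moves the arm, as the interface text tells. Its arguments: {"type":"object","properties":{"steps":{"type":"array","items":{"type":"array"}},"gripper":{"type":"number"}},"required":["steps"]}

```bash
mkdir -p pics; ls
cat > h.py <<'E'
import numpy as np, cv2
from station import r
def snap(cam,name):
    im=r.capture(cam); cv2.imwrite(f'pics/{name}.png',im[:,:,::-1]); return im
def places(cam,ts):
    for t in ts:
        for d in r.place_of(cam,t)[:4]: print(cam,t,np.round(d['centre'],4),round(d['confidence'],2))
def st():
    s=r.sense(); print('t',s['time_s'],'tcp',np.round(s['tcp_pos'],4),'F',np.round(s['wrist_force'],1),'M',np.round(s['moment'],2),'w',round(s['gripper_width'],3)); return s
def totool(p):  # shift in cm in tool axes for tcp to get to p
    s=r.sense(); return np.round(100*np.array(s['ee_rot']).T@(np.array(p)-s['tcp_pos']),2)
E
python3 - <<'E'
from h import *
s=st();print(np.round(s['ee_rot'],3))
a=snap('scene','scene0')
places('scene',['box_tray','box_1','keyway_1','rib_1','key_block','key_a_knob','spray_bottle','beaker','wash_bottle','microscope'])
b=snap('side','side0')
places('side',['box_tray','keyway_1','rib_1','key_block','key_a_knob','spray_bottle','beaker','wash_bottle'])
cv2.imwrite('pics/both.png',np.vstack([a[:,:,::-1],b[:,:,::-1]]))
for c in('scene','side'): print(np.round(r.calibration(c)['world_from_camera'],3))
E
```

```text
pics
t 0.0 tcp [0.2198 0.5844 0.2214] F [-0.5  0.4 -0.4] M [-0.01 -0.    0.03] w 1.0
[[ 0.936 -0.352 -0.001]
 [-0.352 -0.936 -0.002]
 [ 0.     0.002 -1.   ]]
scene box_1 [ 0.5827 -0.0184  0.0043] 0.9
scene box_1 [0.6032 0.1975 0.0031] 0.58
scene box_1 [0.5958 0.0904 0.0039] 0.57
scene box_1 [5.205e-01 3.616e-01 4.000e-04] 0.44
scene keyway_1 [ 0.5381 -0.0171  0.0665] 0.92
scene keyway_1 [0.5513 0.0935 0.0672] 0.83
scene keyway_1 [0.5581 0.202  0.066 ] 0.79
scene rib_1 [0.629  0.1964 0.0728] 0.95
scene rib_1 [ 0.6104 -0.0164  0.0746] 0.77
scene rib_1 [0.6171 0.0861 0.0777] 0.6
scene key_block [0.518  0.3648 0.0015] 0.79
scene key_a_knob [0.5136 0.3606 0.0895] 0.52
scene spray_bottle [0.4067 0.1803 0.0044] 0.65
scene beaker [0.3041 0.2161 0.0043] 0.6
scene beaker [0.5569 0.204  0.0661] 0.2
scene wash_bottle [ 0.6839  0.3773 -0.0014] 0.65
scene wash_bottle [0.514  0.3617 0.0596] 0.53
side keyway_1 [0.544  0.0937 0.0634] 0.96
side keyway_1 [ 0.5383 -0.0134  0.0628] 0.71
side rib_1 [0.6222 0.0902 0.0736] 0.77
side rib_1 [ 0.6088 -0.018   0.0761] 0.65
side rib_1 [0.6291 0.1963 0.075 ] 0.61
side rib_1 [ 0.6808  0.3756 -0.0021] 0.56
side key_block [0.5212 0.3574 0.0009] 0.84
side key_block [0.6015 0.1977 0.0038] 0.5
side key_a_knob [0.5215 0.3646 0.0902] 0.56
side key_a_knob [ 0.5866 -0.0191 -0.    ] 0.41
side spray_bottle [ 0.4065  0.1809 -0.0017] 0.83
side beaker [ 0.3054  0.2148 -0.    ] 0.57
side wash_bottle [ 0.6808  0.375  -0.0026] 0.57
[[-0.388  0.812 -0.437  0.067]
 [-0.922 -0.339  0.189  0.301]
 [ 0.006  0.476  0.88   0.927]
 [ 0.     0.     0.     1.   ]]
[[-3.980e-01  7.860e-01 -4.730e-01 -1.310e-01]
 [-9.170e-01 -3.410e-01  2.040e-01  3.710e-01]
 [-1.000e-03  5.150e-01  8.570e-01  1.208e+00]
 [ 0.000e+00  0.000e+00  0.000e+00  1.000e+00]]
```

View pics/both.png

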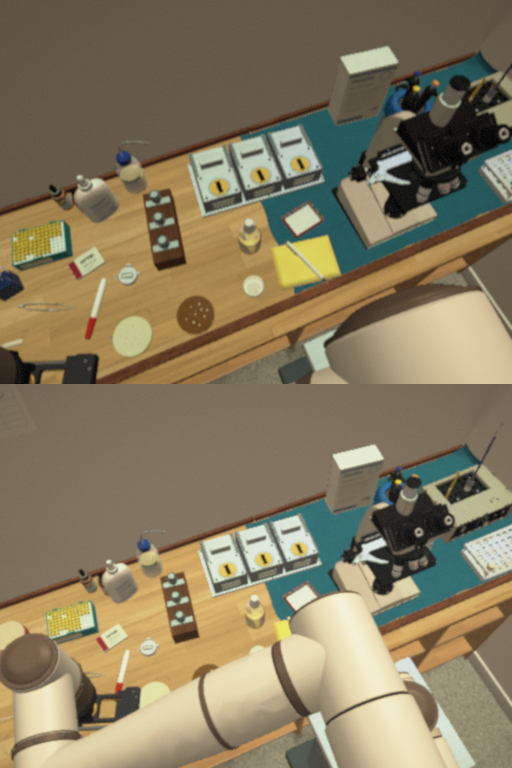

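The boxes stand in a row (scene view, px (219,180), (257,168), (297,157)). The key block is at (163,228) with three keys in it, and the wash bottle is behind it at (127,165). Next I check the wrist camera mounting.

Run:
```python
from h import *
s=r.sense();c=r.calibration('wrist');R=np.array(s['ee_rot']);W=np.array(c['world_from_camera'])
print(np.round(R.T@(W[:3,3]-s['tcp_pos']),3));print(np.round(R.T@W[:3,:3],3));print(np.round(c['camera_matrix'],1))
print(totool([.52,.36,.28]))
```

```text
[ 0.071 -0.001 -0.162]
[[-0.     0.966  0.26 ]
 [ 1.     0.    -0.   ]
 [-0.     0.26  -0.966]]
[[338.    0.  260.7]
 [  0.  338.  192.5]
 [  0.    0.    1. ]]
[36.   10.49 -5.74]
```

>>> carry_out --steps '[[[1, 0, -4], 8], [[5, 1.5, -5], 16], [[9, 2.5, -5.5], 24], [[13, 4, -5.5], 32], [[17, 5, -5.5], 40], [[21, 6, -5.5], 48], [[25, 7.5, -5.5], 56], [[29, 8.5, -5.5], 64], [[33, 9.5, -5.5], 72], [[36, 10.5, -5.5], 80], [[36, 10.5, -5.5], 88], [[36, 10.5, -5.5], 96], [[36, 10.5, -5.5], 104], [[36, 10.5, -5.5], 112], [[36, 10.5, -5.5], 120], [[36, 10.5, -5.5], 128], [[36, 10.5, -5.5], 136], [[36, 10.5, -5.5], 144], [[36, 10.5, -5.5], 152], [[36, 10.5, -5.5], 160]]' --gripper 0

```text
time_s: 3.0
tcp_pos: [0.52, 0.3599, 0.2775]
ee_rot: [[-1.0, 0.017, -0.0], [0.017, 1.0, -0.0], [0.0, -0.0, -1.0]]
wrist_force: [-0.6, 0.6, 0.7]
gripper_width: 0.502
```

Run:
```python
from h import *
s=st();print(np.round(s['ee_rot'],3), np.round(s['joints'],0))
snap('wrist','w1')
places('wrist',['key_block','key_a_knob','keyway_1','rib_1'])
```

```text
t 3.0 tcp [0.52   0.3599 0.2775] F [-0.6  0.6  0.7] M [ 0.02 -0.14 -0.03] w 0.502
[[-1.     0.017 -0.   ]
 [ 0.017  1.    -0.   ]
 [ 0.    -0.    -1.   ]] [  49.   21.    7.   -0.  -76. -140.]
wrist key_block [0.5213 0.3573 0.0017] 0.75
wrist key_a_knob [0.5166 0.3609 0.0921] 0.95
wrist key_a_knob [0.5917 0.09   0.0018] 0.26
wrist keyway_1 [0.5557 0.2032 0.0617] 0.76
wrist keyway_1 [0.548  0.0933 0.0634] 0.63
wrist rib_1 [0.6177 0.0841 0.0764] 0.62
wrist rib_1 [0.592  0.0904 0.0055] 0.26
```

View pics/w1.png

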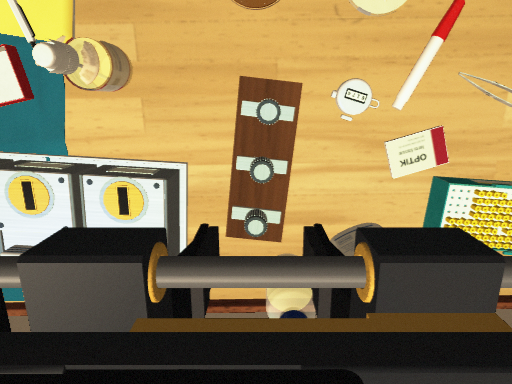

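The wrist view has image up towards the robot. The block's row of keys runs along world x, with knobs at px (269,111), (262,171) and (256,223), and the crossbars lie along world y. Two brass plugs show at (28,196) and (124,197).

```bash
cat >> h.py <<'E'
def topix(cam,p,cal=None):
    c=cal or r.calibration(cam);W=np.array(c['world_from_camera']);K=np.array(c['camera_matrix'])
    q=W[:3,:3].T@(np.array(p)-W[:3,3]); v=K@np.array([q[0],-q[1],-q[2]]); return v[:2]/v[2]
def toplane(cam,px,z,cal=None):
    c=cal or r.calibration(cam);W=np.array(c['world_from_camera']);K=np.array(c['camera_matrix'])
    v=np.linalg.inv(K)@np.array([px[0],px[1],1.]); d=W[:3,:3]@np.array([v[0],-v[1],-v[2]])
    return W[:3,3]+d*(z-W[2,3])/d[2]
def rectify(cam,im,c0,half,z,n=600):
    """top view of plane z, image up=+x world, left=+y world; returns n x n"""
    pts=np.float32([[c0[0]+half,c0[1]+half],[c0[0]+half,c0[1]-half],[c0[0]-half,c0[1]-half],[c0[0]-half,c0[1]+half]])
    src=np.float32([topix(cam,[*p,z]) for p in pts]); dst=np.float32([[0,0],[n,0],[n,n],[0,n]])
    return cv2.warpPerspective(im,cv2.getPerspectiveTransform(src,dst),(n,n))
def brass(cam,im,z=0.065):
    h=cv2.cvtColor(im,cv2.COLOR_RGB2HSV); m=cv2.inRange(h,(18,120,120),(30,255,255))
    m=cv2.morphologyEx(m,cv2.MORPH_OPEN,np.ones((3,3)))
    out=[]
    for c in cv2.findContours(m,cv2.RETR_EXTERNAL,cv2.CHAIN_APPROX_NONE)[0]:
        if cv2.contourArea(c)<200: continue
        e=cv2.fitEllipse(cv2.convexHull(c)); 
        if e[1][0]/e[1][1]<.8: continue
        out.append((np.round(e[0],1),np.round(e[1],1),np.round(toplane(cam,e[0],z),4)))
    return out
E
python3 - <<'E'
from h import *
im=cv2.imread('pics/w1.png')[:,:,::-1].copy()
for o in brass('wrist',im): print(*o)
R=rectify('wrist',im,[.515,.36],.12,.102)
R2=rectify('wrist',im,[.515,.36],.12,.058)
cv2.imwrite('pics/rect1.png',np.hstack([R,R2])[:,:,::-1][::1,100:700+0] if 0 else cv2.resize(np.hstack([R[:,150:450],R2[:,150:450]]),(600,600))[:,:,::-1])
E
```

```text
[123.2 200.1] [36.7 41. ] [0.5579 0.2012 0.065 ]
[ 28.4 194.6] [35.7 43.2] [0.5503 0.0929 0.065 ]
```

View pics/rect1.png

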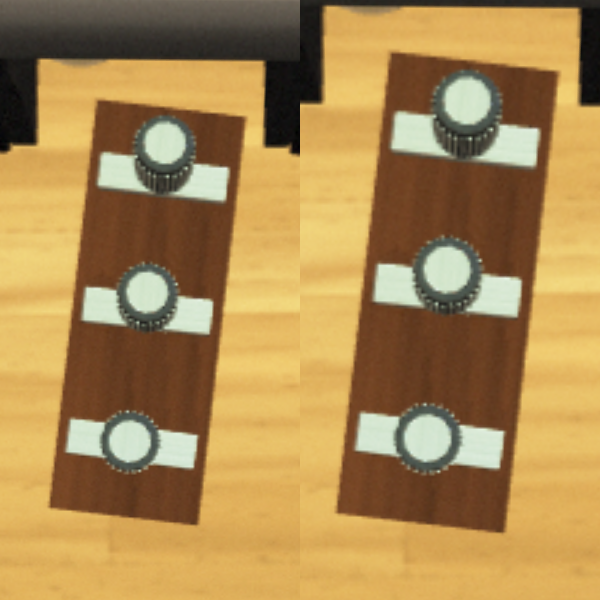

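>>> carry_out --steps '[[[2, 0.3, 3], 2], [[5, 0.6, 7], 4], [[6.2, 0.75, 10], 5.6], [[6.2, 0.75, 12.5], 5.6], [[6.2, 0.75, 12.5], 5.6], [[6.2, 0.75, 12.5], 5.6]]'

```text
time_s: 3.85
tcp_pos: [0.4586, 0.3683, 0.1532]
ee_rot: [[-0.995, 0.104, 0.001], [0.104, 0.995, -0.0], [-0.001, -0.0, -1.0]]
wrist_force: [-0.4, 0.3, 0.9]
gripper_width: 0.499
```

Run:
```python
from h import *
s=st();print(np.round(s['ee_rot'],3))
im=snap('wrist','w2')
places('wrist',['key_a_knob'])
p=s['tcp_pos'];print(topix('wrist',[p[0],p[1],.102]))
R=rectify('wrist',im,p[:2],.06,.102,400);R2=rectify('wrist',im,p[:2],.06,.063,400)
for q in(R,R2): cv2.drawMarker(q,(200,200),(255,0,0),0,16,1)
cv2.imwrite('pics/rect2.png',np.hstack([R,R2])[:,:,::-1])
```

```text
t 3.85 tcp [0.4586 0.3683 0.1532] F [-0.4  0.3  0.9] M [ 0.04 -0.22 -0.01] w 0.499
[[-0.995  0.104  0.001]
 [ 0.104  0.995 -0.   ]
 [-0.001 -0.    -1.   ]]
wrist key_a_knob [0.5161 0.3603 0.0925] 0.91
wrist key_a_knob [ 4.047e-01  1.814e-01 -1.000e-04] 0.68
[258.62772157 210.70543024]
```

View pics/rect2.png

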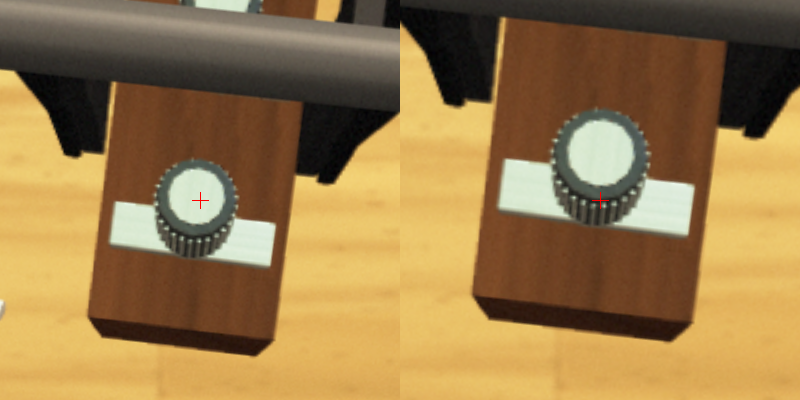

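>>> carry_out --steps '[[[-0.07, 0.1, 4], 0], [[-0.07, 0.1, 7], 0], [[-0.07, 0.1, 8.2], 0], [[-0.07, 0.1, 8.2], 0], [[-0.07, 0.1, 8.2], 0]]'

```text
time_s: 4.45
tcp_pos: [0.4614, 0.3709, 0.0741]
ee_rot: [[-0.994, 0.105, 0.005], [0.105, 0.994, 0.004], [-0.004, 0.005, -1.0]]
wrist_force: [0.2, 0.0, 1.1]
gripper_width: 0.502
```

>>> carry_out --steps '[[[0, 0, 0], 0], [[0, 0, 0], 0], [[0, 0, 0], 0], [[0, 0, 0], 0], [[0, 0, 0], 0]]' --gripper -1

```text
time_s: 4.95
tcp_pos: [0.4613, 0.3699, 0.075]
ee_rot: [[-0.995, 0.104, 0.004], [0.104, 0.995, 0.003], [-0.004, 0.003, -1.0]]
wrist_force: [-1.6, -3.6, 5.8]
gripper_width: 0.268
```

Run:
```python
from h import *
s=st();print(np.round(s['ee_rot'],3))
```

```text
t 4.95 tcp [0.4613 0.3699 0.075 ] F [-1.6 -3.6  5.8] M [-1.25  0.09  0.  ] w 0.268
[[-0.995  0.104  0.004]
 [ 0.104  0.995  0.003]
 [-0.004  0.003 -1.   ]]
```

>>> carry_out --steps '[[[0, 0, -2], 0], [[0, 0, -5], 0], [[0, 0, -8], 0], [[-0.5, -1.5, -9.5], -8], [[-1.8, -4, -9.5], -16], [[-3.2, -7.5, -9.5], -24], [[-4.8, -11, -9.5], -32], [[-6.2, -14.5, -9.5], -40], [[-7.8, -18, -9.5], -48], [[-9.2, -21, -9.5], -56], [[-10.6, -24, -9.5], -64], [[-11.6, -26.6, -9.5], -72], [[-11.6, -26.6, -9.5], -80], [[-11.6, -26.6, -9.5], -88], [[-11.6, -26.6, -9.5], -91.5], [[-11.6, -26.6, -9.5], -91.5], [[-11.6, -26.6, -9.5], -91.5], [[-11.6, -26.6, -9.5], -91.5]]'

```text
time_s: 6.75
tcp_pos: [0.5484, 0.0931, 0.1696]
ee_rot: [[-0.079, -0.997, 0.004], [-0.997, 0.079, 0.003], [-0.003, -0.004, -1.0]]
wrist_force: [-0.3, 0.7, -1.4]
gripper_width: 0.262
```

Run:
```python
from h import *
s=st();print(np.round(s['ee_rot'],3),np.round(s['joints'],0))
im=snap('wrist','w3')
for o in brass('wrist',im): print(*o)
places('wrist',['keyway_1','rib_1','key_a','key_a_knob'])
R=rectify('wrist',im,s['tcp_pos'][:2],.09,.065,600)
cv2.drawMarker(R,(300,300),(255,0,0),0,16,1)
cv2.imwrite('pics/w3b.png',np.hstack([cv2.resize(im,(400,300)),cv2.resize(R,(400,300)) ])[:,:,::-1] if 0 else np.vstack([im[:,:,::-1],cv2.resize(R,(512,216))[:,:,::-1]]) if 0 else cv2.resize(im,(768,576))[:,:,::-1])
```

```text
t 6.75 tcp [0.5484 0.0931 0.1696] F [-0.3  0.7 -1.4] M [ 0.03 -0.08 -0.  ] w 0.262
[[-0.079 -0.997  0.004]
 [-0.997  0.079  0.003]
 [-0.003 -0.004 -1.   ]] [ 26.  18. -14.  -0. -58. -31.]
[261.4 190.5] [54.  56.4] [0.5483 0.0933 0.065 ]
[261.2  47.7] [63.1 68.3] [ 0.5399 -0.0147  0.065 ]
wrist keyway_1 [ 0.5406 -0.0148  0.0658] 0.85
wrist keyway_1 [0.5561 0.2017 0.0656] 0.84
wrist keyway_1 [0.5472 0.0922 0.0637] 0.55
wrist keyway_1 [ 0.5815 -0.0178  0.0006] 0.27
wrist rib_1 [ 0.6116 -0.0225  0.0711] 0.83
wrist rib_1 [0.6165 0.0841 0.077 ] 0.81
wrist key_a [0.546  0.0934 0.151 ] 0.96
wrist key_a_knob [ 0.3013  0.211  -0.0066] 0.53
```

View pics/w3b.png

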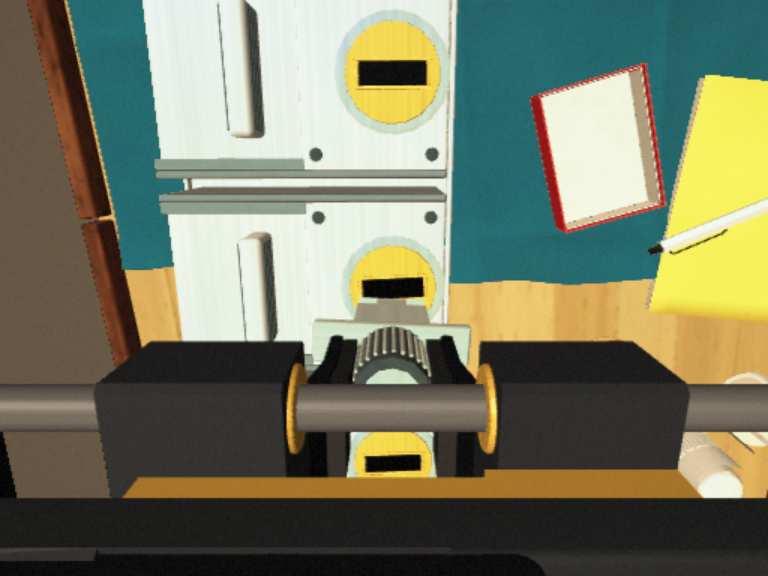

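The right plug is at px (393,72) and the middle plug at (393,287), partly hidden. The held key's crossbar spans (315,322) to (470,327). I overlay the key model to get its offset in the hand.

```bash
cat >> h.py <<'E'
def keyfit(imfile,out,xk,yk,th,dz):
    """overlay crossbar & blade in tool frame; th deg turn from tool y (about tool z); dz shoulder underside below tcp"""
    im=cv2.imread(imfile); c=r.calibration('wrist'); s=r.sense(); Rt=np.array(s['ee_rot']);p=np.array(s['tcp_pos'])
    im=cv2.resize(im,None,fx=4,fy=4,interpolation=cv2.INTER_CUBIC)
    a=np.deg2rad(th);u=np.array([-np.sin(a),np.cos(a)]);v=np.array([np.cos(a),np.sin(a)])
    def rect(l,w,z,col):
        pts=[topix('wrist',p+Rt@np.array([*(np.array([xk,yk])+i*l/2*u+j*w/2*v),z]),c)*4+1.5 for i,j in((1,1),(1,-1),(-1,-1),(-1,1))]
        cv2.polylines(im,[np.int32(pts)],True,col,1)
    rect(.058,.016,dz,(0,0,255));rect(.058,.016,dz-.005,(0,255,0));rect(.030,.008,dz+.043,(255,0,255))
    cv2.imwrite(out,im[4*180:4*255,4*190:4*335])
E
python3 - <<'E'
from h import *
keyfit('pics/w3.png','pics/k3.png',.002,0,0,.017)
E
```

```text
(no output)
```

View pics/k3.png

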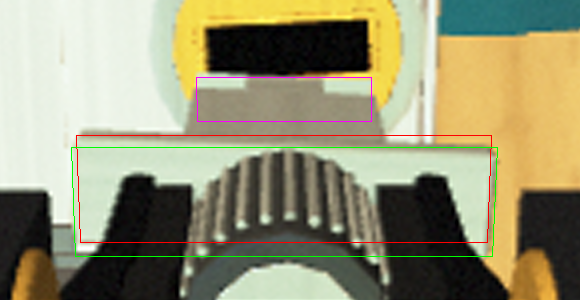

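>>> carry_out --steps '[[[-0.2, 0, 1.5], -2], [[-0.2, 0, 3.0], -2], [[-0.2, 0, 3.2], -2], [[-0.2, 0, 3.2], -2], [[-0.2, 0, 3.2], -2]]'

```text
time_s: 7.5
tcp_pos: [0.5493, 0.0953, 0.1385]
ee_rot: [[-0.044, -0.999, 0.006], [-0.999, 0.044, 0.003], [-0.003, -0.006, -1.0]]
wrist_force: [0.6, -0.9, -1.2]
gripper_width: 0.265
```

Run:
```python
from h import *
s=st();print(np.round(s['ee_rot'],3))
im=snap('wrist','w4')
for o in brass('wrist',im): print(*o)
keyfit('pics/w4.png','pics/k4.png',.002,0,2.3,.017)
print(topix('wrist',[.5487,.0932,.065]))
```

```text
t 7.5 tcp [0.5493 0.0953 0.1385] F [ 0.6 -0.9 -1.2] M [0.07 0.   0.01] w 0.265
[[-0.044 -0.999  0.006]
 [-0.999  0.044  0.003]
 [-0.003 -0.006 -1.   ]]
[473.1 299.3] [38.1 41.5] [0.3863 0.1828 0.065 ]
[262.6 198.5] [60.1 63.8] [0.5483 0.0932 0.065 ]
[412.7 209.1] [200.3 219.3] [0.4392 0.1059 0.065 ]
[268.7  36.7] [72.2 78.9] [ 0.5399 -0.0147  0.065 ]
[262.09524562 198.4943418 ]
```

View pics/k4.png

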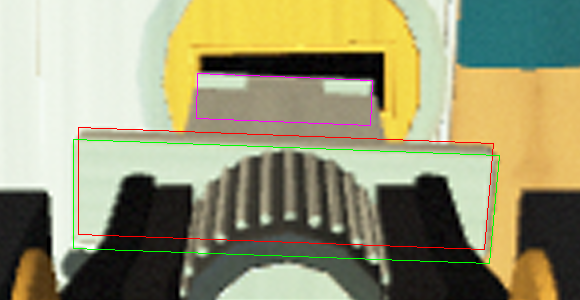

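>>> carry_out --steps '[[[0, 0.1, 0.4], 0], [[0, 0.1, 0.8], 0], [[0, 0.1, 1.2], 0], [[0, 0.1, 1.6], 0], [[0, 0.1, 2.0], 0], [[0, 0.1, 2.4], 0]]'

```text
time_s: 8.15
tcp_pos: [0.5484, 0.0954, 0.1141]
ee_rot: [[-0.044, -0.999, 0.006], [-0.999, 0.044, 0.003], [-0.003, -0.006, -1.0]]
wrist_force: [-0.8, -0.7, -0.4]
gripper_width: 0.265
```

>>> carry_out --steps '[[[0, 0, 0.8], 0], [[0, 0, 1.6], 0], [[0, 0, 2.4], 0], [[0, 0, 3.0], 0], [[0, 0, 3.3], 0], [[0, 0, 3.3], 0]]'

```text
time_s: 8.75
tcp_pos: [0.5485, 0.0954, 0.082]
ee_rot: [[-0.043, -0.999, 0.005], [-0.999, 0.043, 0.002], [-0.002, -0.005, -1.0]]
wrist_force: [-3.1, -0.5, 6.6]
gripper_width: 0.266
```

>>> carry_out --steps '[[[0, 0, 0], 0], [[0, 0, 0], 0], [[0.2, 0, 0], 0], [[0.2, 0, 0], 0], [[0.2, 0, 0], 0]]' --gripper -0.2

```text
time_s: 9.25
tcp_pos: [0.5484, 0.0933, 0.0819]
ee_rot: [[-0.043, -0.999, 0.005], [-0.999, 0.043, 0.002], [-0.002, -0.005, -1.0]]
wrist_force: [0.5, 0.1, 0.1]
gripper_width: 0.4
```

>>> carry_out --steps '[[[0, 0, 0], 0], [[0, 0, 0], 0], [[0, 0, 0], 0], [[0, 0, 0], 0]]' --gripper -1

```text
time_s: 9.65
tcp_pos: [0.5484, 0.0933, 0.0818]
ee_rot: [[-0.043, -0.999, 0.005], [-0.999, 0.043, 0.002], [-0.002, -0.005, -1.0]]
wrist_force: [0.0, 0.5, -0.1]
gripper_width: 0.266
```

>>> carry_out --steps '[[[0, 0, 0], -5], [[0, 0, 0], -10], [[0, 0, 0], -15], [[0, 0, 0], -20], [[0, 0, 0], -25], [[0, 0, 0], -25]]'

```text
time_s: 10.25
tcp_pos: [0.5486, 0.0928, 0.0818]
ee_rot: [[0.382, -0.924, 0.005], [-0.924, -0.382, 0.002], [0.0, -0.006, -1.0]]
wrist_force: [1.9, -3.0, -0.7]
gripper_width: 0.265
```

Run:
```python
from h import *
s=st();print(np.round(s['ee_rot'],3),np.round(s['joints'],0))
im=snap('wrist','w5')
keyfit('pics/w5.png','pics/k5.png',.000,0,2.3,.017)
```

```text
t 10.25 tcp [0.5486 0.0928 0.0818] F [ 1.9 -3.  -0.7] M [-0.7  -0.44 -0.35] w 0.265
[[ 0.382 -0.924  0.005]
 [-0.924 -0.382  0.002]
 [ 0.    -0.006 -1.   ]] [ 26.  24. -20.   0. -46.  -4.]
```

View pics/k5.png

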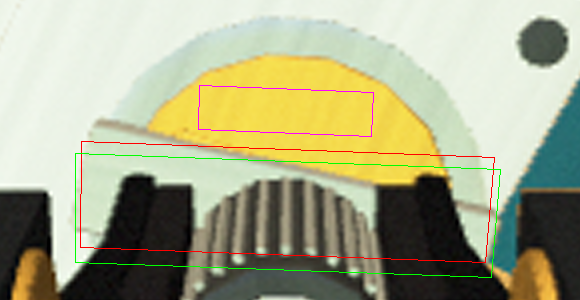

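>>> carry_out --steps '[[[0, 0, 0], 6], [[0, 0, 0], 12], [[0, 0, 0], 18], [[0, 0, 0], 24], [[0, 0, 0], 26], [[0, 0, 0], 26], [[0, 0, 0], 21], [[0, 0, 0], 21]]'

```text
time_s: 11.1
tcp_pos: [0.5484, 0.093, 0.0818]
ee_rot: [[0.024, -1.0, 0.005], [-1.0, -0.024, 0.002], [-0.002, -0.005, -1.0]]
wrist_force: [0.6, -1.3, 0.1]
gripper_width: 0.264
```

>>> carry_out --steps '[[[0, 0, -1], 0], [[0, 0, -2], 0], [[0, 0, -4], 0], [[0, 0, -6], 0], [[0, 0, -8.5], 0], [[0, 0, -8.5], 0]]'

```text
time_s: 11.7
tcp_pos: [0.5507, 0.0937, 0.1716]
ee_rot: [[0.024, -1.0, 0.014], [-1.0, -0.024, 0.005], [-0.005, -0.014, -1.0]]
wrist_force: [0.4, 0.1, -0.8]
gripper_width: 0.266
```

```bash
cat >> h.py <<'E'
def keyang(im,x0=205,x1=320,y0=205,y1=240):
    g=cv2.cvtColor(im,cv2.COLOR_RGB2GRAY); L=cv2.createLineSegmentDetector().detect(g)[0][:,0]
    o=[(round(float(np.hypot(a[2]-a[0],a[3]-a[1])),1),round(float(np.rad2deg(np.arctan((a[3]-a[1])/(a[2]-a[0]+1e-9)))),1),np.round(a,0).tolist()) for a in L if min(a[0],a[2])>x0 and max(a[0],a[2])<x1 and min(a[1],a[3])>y0 and max(a[1],a[3])<y1]
    o=[q for q in o if abs(q[1])<40 and q[0]>8]
    for q in sorted(o,reverse=True)[:7]: print(*q)
E
python3 - <<'E'
from h import *
s=st();print(np.round(s['ee_rot'],3),np.round(s['joints'],0))
for f in('w3','w4','w5'): print(f);keyang(cv2.imread(f'pics/{f}.png')[:,:,::-1].copy())
im=snap('wrist','w6');print('w6');keyang(im)
for o in brass('wrist',im): print(*o)
E
```

```text
t 11.7 tcp [0.5507 0.0937 0.1716] F [ 0.4  0.1 -0.8] M [ 0.16 -0.11  0.  ] w 0.266
[[ 0.024 -1.     0.014]
 [-1.    -0.024  0.005]
 [-0.005 -0.014 -1.   ]] [ 26.  18. -14.   0. -58. -25.]
w3
101.3 2.3 [312.0, 218.0, 211.0, 214.0]
21.4 2.9 [212.0, 211.0, 233.0, 212.0]
14.6 20.3 [264.0, 217.0, 278.0, 222.0]
14.2 -17.7 [246.0, 221.0, 259.0, 217.0]
12.5 0.4 [299.0, 215.0, 312.0, 215.0]
w4
101.3 2.3 [312.0, 218.0, 211.0, 214.0]
23.8 2.9 [211.0, 211.0, 234.0, 213.0]
14.6 20.4 [264.0, 217.0, 278.0, 222.0]
14.2 -17.7 [246.0, 221.0, 259.0, 217.0]
11.4 4.0 [288.0, 214.0, 299.0, 215.0]
8.8 0.5 [303.0, 215.0, 312.0, 215.0]
w5
52.7 12.9 [227.0, 212.0, 278.0, 223.0]
49.8 12.9 [263.0, 223.0, 214.0, 211.0]
14.2 33.2 [269.0, 225.0, 281.0, 233.0]
13.8 -4.7 [251.0, 225.0, 264.0, 224.0]
12.7 10.5 [214.0, 209.0, 227.0, 211.0]
12.2 -31.2 [241.0, 232.0, 251.0, 226.0]
11.9 8.4 [279.0, 224.0, 291.0, 226.0]
w6
69.5 8.6 [282.0, 225.0, 213.0, 214.0]
21.8 9.9 [214.0, 211.0, 236.0, 215.0]
14.6 31.1 [268.0, 224.0, 281.0, 232.0]
14.0 -8.4 [249.0, 225.0, 263.0, 223.0]
11.5 9.4 [272.0, 209.0, 283.0, 211.0]
10.7 -39.3 [241.0, 233.0, 249.0, 226.0]
8.8 10.6 [304.0, 226.0, 313.0, 228.0]
[265.8 188.7] [52.9 56.1] [0.5462 0.092  0.065 ]
[281.   47.9] [62.8 68.1] [ 0.538  -0.0146  0.065 ]
```

>>> carry_out --steps '[[[-1, 0.3, 0], 8], [[-4, 1.2, 0], 16], [[-7.5, 2.3, 0], 24], [[-11, 3.4, 0], 32], [[-14.5, 4.5, 0], 40], [[-18, 5.5, 0], 48], [[-21.5, 6.6, 0], 56], [[-25, 7.7, 0], 64], [[-27.8, 8.55, 0], 72], [[-27.8, 8.55, 0], 80], [[-27.8, 8.55, 1], 88], [[-27.8, 8.55, 2.2], 89.2], [[-27.8, 8.55, 2.5], 89.2], [[-27.8, 8.55, 2.5], 89.2], [[-27.8, 8.55, 2.5], 89.2]]'

```text
time_s: 13.25
tcp_pos: [0.4579, 0.3694, 0.1447]
ee_rot: [[-0.999, -0.038, 0.01], [-0.038, 0.999, 0.004], [-0.011, 0.004, -1.0]]
wrist_force: [1.1, 0.7, -0.9]
gripper_width: 0.272
```

Run:
```python
from h import *
s=st();print(np.round(s['ee_rot'],3),np.round(s['joints'],0))
im=snap('wrist','w7');keyang(im)
keyfit('pics/w7.png','pics/k7.png',-.001,0,9,.017)
```

```text
t 13.25 tcp [0.4579 0.3694 0.1447] F [ 1.1  0.7 -0.9] M [ 0.05 -0.12 -0.02] w 0.272
[[-0.999 -0.038  0.01 ]
 [-0.038  0.999  0.004]
 [-0.011  0.004 -1.   ]] [  55.   22.  -12.    0.  -56. -143.]
72.1 9.3 [282.0, 225.0, 211.0, 214.0]
18.5 25.9 [264.0, 223.0, 280.0, 231.0]
16.2 -24.1 [243.0, 229.0, 258.0, 223.0]
9.0 9.7 [272.0, 209.0, 281.0, 211.0]
8.8 8.9 [304.0, 226.0, 313.0, 228.0]
```

View pics/k7.png

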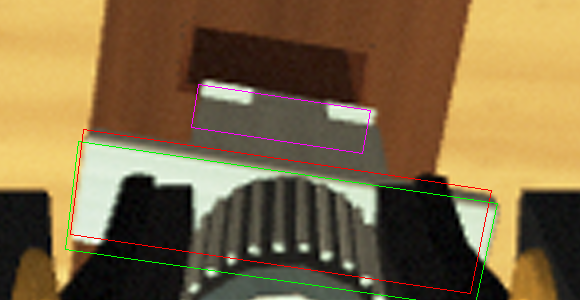

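The blade tip is at crop px (287,95). The slot mouth shows at (195,28) to (367,55) and is parallel to the key. I compute the remaining offset.

Run:
```python
from h import *
s=st();p=np.array(s['tcp_pos']);R=np.array(s['ee_rot'])
a=toplane('wrist',[(282-1.5)/4+190,(41-1.5)/4+180],.058)
blk=np.deg2rad(-6.6);yb=np.array([np.cos(blk),np.sin(blk),0]) # block long axis
c=a+yb*.00575; print('slot',c)
for zt in (.017,.065): 
    k=p+R@np.array([-.001,0,zt]); print('key at',zt,k, 'shift tool cm',100*R.T@(c-k))
```

```text
t 13.3 tcp [0.4579 0.3695 0.145 ] F [ 0.4  0.1 -0. ] M [ 0.05 -0.07  0.02] w 0.265
slot [0.45871941 0.36919836 0.058     ]
key at 0.017 [0.4591225  0.36964574 0.12805987] shift tool cm [ 0.11851822 -0.07424037  7.00484998]
key at 0.065 [0.45963864 0.36987808 0.08006321] shift tool cm [ 0.11851822 -0.07424037  2.20484998]
```

>>> carry_out --steps '[[[0.07, -0.04, 0.5], 0], [[0.07, -0.04, 1.0], 0], [[0.07, -0.04, 1.5], 0], [[0.07, -0.04, 2.0], 0], [[0.07, -0.04, 2.5], 0], [[0.07, -0.04, 3.0], 0], [[0.07, -0.04, 3.5], 0]]'

```text
time_s: 14.0
tcp_pos: [0.4576, 0.3692, 0.1095]
ee_rot: [[-0.999, -0.038, 0.011], [-0.038, 0.999, 0.005], [-0.011, 0.004, -1.0]]
wrist_force: [0.0, -0.1, -0.9]
gripper_width: 0.27
```

>>> carry_out --steps '[[[0, 0, 0.8], 0], [[0, 0, 1.6], 0], [[0, 0, 2.4], 0], [[0, 0, 3.0], 0], [[0, 0, 3.4], 0], [[0, 0, 3.5], 0], [[0, 0, 3.5], 0]]'

```text
time_s: 14.7
tcp_pos: [0.458, 0.3693, 0.0749]
ee_rot: [[-0.999, -0.038, 0.011], [-0.038, 0.999, 0.004], [-0.011, 0.004, -1.0]]
wrist_force: [-1.2, -1.7, 1.7]
gripper_width: 0.264
```

>>> carry_out --steps '[[[0, 0, 0.05], 0], [[0, 0, 0], 0], [[0, 0, 0], 0], [[0, 0, 0], 0]]' --gripper 0

```text
time_s: 15.1
tcp_pos: [0.4581, 0.3694, 0.0749]
ee_rot: [[-0.999, -0.038, 0.011], [-0.038, 0.999, 0.005], [-0.011, 0.004, -1.0]]
wrist_force: [0.2, 0.9, -0.2]
gripper_width: 0.483
```

>>> carry_out --steps '[[[0, 0, -1.5], 0], [[0, 0, -4], 0], [[-1, -0.15, -5], 3], [[-3.5, -0.55, -5], 6], [[-6, -0.94, -5], 9], [[-6.04, -0.94, -5], 9], [[-6.04, -0.94, -5], 9], [[-6.04, -0.94, -5], 9]]'

```text
time_s: 15.9
tcp_pos: [0.5176, 0.3619, 0.1252]
ee_rot: [[-0.993, 0.118, 0.01], [0.118, 0.993, 0.004], [-0.01, 0.005, -1.0]]
wrist_force: [0.5, -0.1, 0.2]
gripper_width: 0.502
```

Run:
```python
from h import *
s=st();print(np.round(s['ee_rot'],3))
im=snap('wrist','w8');p=s['tcp_pos']
R=rectify('wrist',im,p[:2],.09,.102,600)
cv2.drawMarker(R,(300,300),(255,0,0),0,16,1)
cv2.imwrite('pics/rect8.png',R[150:,:,::-1])
```

```text
t 15.9 tcp [0.5176 0.3619 0.1252] F [ 0.5 -0.1  0.2] M [ 0.03 -0.07 -0.03] w 0.502
[[-0.993  0.118  0.01 ]
 [ 0.118  0.993  0.004]
 [-0.01   0.005 -1.   ]]
```

View pics/rect8.png

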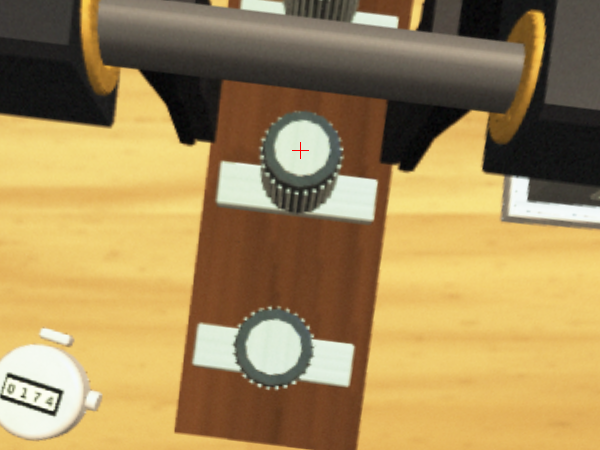

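>>> carry_out --steps '[[[0, 0, 2], 0], [[0, 0, 4], 0], [[0, 0, 4.9], 0], [[0, 0, 5], 0], [[0, 0, 5], 0], [[0, 0, 5], 0]]'

```text
time_s: 16.55
tcp_pos: [0.5185, 0.3629, 0.0765]
ee_rot: [[-0.993, 0.118, 0.012], [0.118, 0.993, 0.006], [-0.011, 0.007, -1.0]]
wrist_force: [-0.6, 0.3, 0.5]
gripper_width: 0.504
```

>>> carry_out --steps '[[[0, 0, 0], 0], [[0, 0, 0], 0], [[0, 0, 0], 0], [[0, 0, 0], 0], [[0, 0, 0], 0]]' --gripper -1

```text
time_s: 17.05
tcp_pos: [0.5185, 0.3626, 0.0769]
ee_rot: [[-0.993, 0.118, 0.012], [0.118, 0.993, 0.005], [-0.011, 0.007, -1.0]]
wrist_force: [-1.2, -1.3, 3.2]
gripper_width: 0.269
```

>>> carry_out --steps '[[[0, 0, -2], 0], [[0, 0, -5], 0], [[0, 0, -8], 0], [[-0.3, -1.2, -9.3], -8], [[-0.9, -3.8, -9.3], -16], [[-1.7, -7.2, -9.3], -24], [[-2.5, -10.7, -9.3], -32], [[-3.3, -14.2, -9.3], -40], [[-4.2, -17.7, -9.3], -48], [[-5, -21, -9.3], -56], [[-5.7, -24, -9.3], -64], [[-6.2, -26.3, -9.3], -72], [[-6.2, -26.3, -8.5], -80], [[-6.2, -26.3, -7.2], -88], [[-6.2, -26.3, -7], -91.9], [[-6.2, -26.3, -7], -91.9], [[-6.2, -26.3, -7], -91.9], [[-6.2, -26.3, -7], -91.9]]'

```text
time_s: 18.85
tcp_pos: [0.5485, 0.094, 0.1461]
ee_rot: [[-0.086, -0.996, 0.012], [-0.996, 0.086, 0.006], [-0.007, -0.012, -1.0]]
wrist_force: [-1.0, -0.8, -1.0]
gripper_width: 0.265
```

```bash
cat >> h.py <<'E'
def fitx(im,dz,lock=(.5484,.0932,.065)):
    """slot pixels near lock: dark slot in rectified deck plane; crossbar edge rows"""
    keyang(im)
    s=r.sense();p=np.array(s['tcp_pos']);R=np.array(s['ee_rot']);c=r.calibration('wrist')
    for xk in(-.002,0,.002):
        print('xk',xk,'bottom edge',np.round(topix('wrist',p+R@np.array([xk+.008,0,dz]),c),1),'top edge',np.round(topix('wrist',p+R@np.array([xk+.008,0,dz-.005]),c),1))
    for xk in (0,): k=p+R@np.array([xk,0,dz+.045]); print('tip',np.round(k,4),'shift to lock (tool cm)',np.round(100*R.T@(np.array(lock)-k),2))
E
python3 - <<'E'
from h import *
s=st();print(np.round(s['ee_rot'],3))
im=snap('wrist','w9');fitx(im,.019)
for o in brass('wrist',im): print(*o)
E
```

```text
t 18.85 tcp [0.5485 0.094  0.1461] F [-1.  -0.8 -1. ] M [ 0.08 -0.08 -0.02] w 0.265
[[-0.086 -0.996  0.012]
 [-0.996  0.086  0.006]
 [-0.007 -0.012 -1.   ]]
98.8 -0.1 [309.0, 219.0, 211.0, 219.0]
25.0 0.3 [209.0, 216.0, 234.0, 217.0]
15.3 -34.5 [241.0, 229.0, 253.0, 221.0]
14.2 16.8 [263.0, 221.0, 277.0, 225.0]
12.6 1.8 [237.0, 213.0, 249.0, 214.0]
12.5 -1.0 [272.0, 213.0, 284.0, 213.0]
11.5 -4.0 [283.0, 208.0, 272.0, 209.0]
xk -0.002 bottom edge [260.6 219.1] top edge [260.6 222.1]
xk 0 bottom edge [260.6 215.7] top edge [260.6 218.7]
xk 0.002 bottom edge [260.6 212.4] top edge [260.6 215.3]
tip [0.5493 0.0943 0.0822] shift to lock (tool cm) [0.13 0.1  1.71]
[262.2 197.3] [58.8 61.9] [0.5482 0.0934 0.065 ]
[414.1 204.6] [210.3 222.4] [0.4353 0.1085 0.065 ]
[261.   40.3] [69.9 76.2] [ 0.5399 -0.0147  0.065 ]
```

>>> carry_out --steps '[[[0.1, 0.09, 0.4], 0], [[0.1, 0.09, 0.9], 0], [[0.1, 0.09, 1.4], 0], [[0.1, 0.09, 2.0], 0], [[0.1, 0.1, 2.6], 0], [[0.1, 0.1, 3.2], 0], [[0.1, 0.1, 3.2], 0]]'

```text
time_s: 19.6
tcp_pos: [0.5471, 0.093, 0.1129]
ee_rot: [[-0.086, -0.996, 0.01], [-0.996, 0.086, 0.005], [-0.006, -0.01, -1.0]]
wrist_force: [0.1, 0.7, -2.4]
gripper_width: 0.267
```

>>> carry_out --steps '[[[0, 0, 0.8], 0], [[0, 0.02, 1.6], 0], [[0, 0.04, 2.4], 0], [[0, 0.05, 3.0], 0], [[0, 0.05, 3.1], 0], [[0, 0.05, 3.1], 0]]'

```text
time_s: 20.2
tcp_pos: [0.5468, 0.0929, 0.0837]
ee_rot: [[-0.084, -0.996, 0.01], [-0.996, 0.085, 0.004], [-0.005, -0.01, -1.0]]
wrist_force: [-4.2, -1.6, 9.9]
gripper_width: 0.267
```

>>> carry_out --steps '[[[0, -0.1, -0.05], -5], [[0, -0.1, -0.05], -10], [[0, -0.1, -0.05], -15], [[0, -0.1, -0.05], -20], [[0, -0.1, -0.05], -25], [[0, -0.1, -0.05], -25]]'

```text
time_s: 20.8
tcp_pos: [0.5481, 0.0932, 0.0845]
ee_rot: [[0.344, -0.939, 0.011], [-0.939, -0.344, 0.004], [-0.0, -0.012, -1.0]]
wrist_force: [-1.4, 1.2, 0.1]
gripper_width: 0.267
```

Run:
```python
from h import *
s=st();print(np.round(s['ee_rot'],3))
im=snap('wrist','w10');keyang(im)
```

```text
t 20.8 tcp [0.5481 0.0932 0.0845] F [-1.4  1.2  0.1] M [ 0.5   0.22 -0.08] w 0.267
[[ 0.344 -0.939  0.011]
 [-0.939 -0.344  0.004]
 [-0.    -0.012 -1.   ]]
98.8 0.2 [311.0, 220.0, 212.0, 220.0]
96.3 0.5 [211.0, 217.0, 307.0, 217.0]
14.6 19.6 [263.0, 221.0, 277.0, 225.0]
13.4 -18.3 [245.0, 225.0, 258.0, 221.0]
```

>>> carry_out --steps '[[[0, 0, 0], -8], [[0, 0, 0], -16], [[0, 0, 0], -24], [[0, 0, 0], -32], [[0, 0, 0], -40], [[0, 0, 0], -48], [[0, 0, 0], -56], [[0, 0, 0], -64], [[0, 0, 0], -70], [[0, 0, 0], -74], [[0, 0, 0], -74]]'

```text
time_s: 21.95
tcp_pos: [0.5479, 0.0932, 0.0842]
ee_rot: [[0.998, 0.068, 0.011], [0.068, -0.998, 0.004], [0.011, -0.004, -1.0]]
wrist_force: [-1.1, 0.5, 2.0]
gripper_width: 0.267
```

Run:
```python
from h import *
s=st();R=np.array(s['ee_rot']);print(np.round(R,3),np.rad2deg(np.arctan2(R[1,1],R[0,1])),np.round(s['joints'],0))
im=snap('wrist','w11');keyang(im)
```

```text
t 21.95 tcp [0.5479 0.0932 0.0842] F [-1.1  0.5  2. ] M [ 0.28  0.44 -0.28] w 0.267
[[ 0.998  0.068  0.011]
 [ 0.068 -0.998  0.004]
 [ 0.011 -0.004 -1.   ]] -86.09220569676707 [ 26.  23. -20.   0. -46.  67.]
101.3 0.9 [211.0, 216.0, 312.0, 218.0]
100.0 1.0 [311.0, 221.0, 211.0, 219.0]
14.6 20.1 [263.0, 221.0, 277.0, 226.0]
13.5 -36.2 [241.0, 230.0, 252.0, 222.0]
```

>>> carry_out --steps '[[[0, 0, 0], 4], [[0, 0, 0], 7], [[0, 0, 0], 7]]'

```text
time_s: 22.3
tcp_pos: [0.548, 0.093, 0.0839]
ee_rot: [[0.998, -0.056, 0.011], [-0.056, -0.998, 0.004], [0.01, -0.005, -1.0]]
wrist_force: [0.4, -0.1, -0.2]
gripper_width: 0.264
```

>>> carry_out --steps '[[[0, 0, 0], 0], [[0, 0, 0], 0], [[0, 0, 0], 0], [[0, 0, -1.5], 0], [[0, 0, -4], 0], [[0, 0, -5.5], 0], [[0, 0, -5.5], 0]]' --gripper -0.1

```text
time_s: 23.0
tcp_pos: [0.549, 0.0934, 0.1414]
ee_rot: [[0.998, -0.055, 0.016], [-0.056, -0.998, 0.006], [0.016, -0.007, -1.0]]
wrist_force: [-0.0, -0.1, -0.4]
gripper_width: 0.448
```

Run:
```python
from h import *
s=st();R=np.array(s['ee_rot']);print(np.round(R,3),np.rad2deg(np.arctan2(R[1,0],R[0,0])))
im=snap('wrist','w12')
a=np.deg2rad(-4.8);L=np.array([.5484,.0932,0]);bx=np.array([np.cos(a),np.sin(a),0])
print(totool(L+bx*.046+[0,0,.12]),totool(L+bx*.046+[0,0,.071]),totool(L+bx*.102+[0,0,.071]))
places('wrist',['rib_1','key_a_knob'])
```

```text
t 23.0 tcp [0.549  0.0934 0.1414] F [-0.  -0.1 -0.4] M [-0.03  0.01  0.06] w 0.448
[[ 0.998 -0.055  0.016]
 [-0.056 -0.998  0.006]
 [ 0.016 -0.007 -1.   ]] -3.1854894885994347
[4.63 0.12 2.03] [4.56 0.15 6.93] [10.16  0.3   7.  ]
wrist rib_1 [0.6271 0.1941 0.0778] 0.91
wrist rib_1 [0.6177 0.0861 0.0788] 0.71
wrist rib_1 [ 0.6114 -0.0211  0.0738] 0.6
wrist key_a_knob [0.5454 0.0934 0.0978] 0.78
```

>>> carry_out --steps '[[[2, 0.1, 0], 1], [[4.6, 0.12, 0], 1.6], [[4.6, 0.12, 0], 1.6], [[4.6, 0.13, 1.5], 1.6], [[4.58, 0.14, 4], 1.6], [[4.56, 0.15, 6.2], 1.6], [[4.56, 0.15, 6.9], 1.6], [[4.56, 0.15, 6.9], 1.6]]' --gripper -1

```text
time_s: 23.95
tcp_pos: [0.5917, 0.0884, 0.0679]
ee_rot: [[0.996, -0.084, 0.006], [-0.084, -0.996, 0.002], [0.006, -0.003, -1.0]]
wrist_force: [-0.4, -0.7, -0.1]
gripper_width: 0.003
```

>>> carry_out --steps '[[[0.8, 0, -0.35], 0], [[1.6, 0, -0.35], 0], [[2.4, 0, -0.35], 0], [[3.2, 0, -0.35], 0], [[4, 0, -0.35], 0], [[4.8, 0, -0.35], 0], [[5.3, 0, -0.35], 0], [[5.6, 0, -0.35], 0], [[5.7, 0, -0.35], 0], [[5.7, 0, -0.35], 0]]'

```text
time_s: 24.95
tcp_pos: [0.6477, 0.0835, 0.0715]
ee_rot: [[0.996, -0.084, 0.004], [-0.084, -0.996, 0.002], [0.004, -0.002, -1.0]]
wrist_force: [-4.8, 0.6, 1.0]
gripper_width: 0.007
```

Run:
```python
from h import *
st(); snap('scene','s2'); places('scene',['rib_1']); im=snap('side','d2'); places('side',['rib_1']); im=snap('wrist','w13');places('wrist',['rib_1'])
```

```text
t 24.95 tcp [0.6477 0.0835 0.0715] F [-4.8  0.6  1. ] M [-0.01  1.2   0.01] w 0.007
side rib_1 [0.6289 0.1991 0.0744] 0.71
wrist rib_1 [ 0.6139 -0.0186  0.0733] 0.74
wrist rib_1 [0.6271 0.1946 0.0784] 0.67
wrist rib_1 [0.6623 0.0827 0.079 ] 0.57
```

>>> carry_out --steps '[[[0.3, 0, 0], 0], [[0.6, 0, 0], 0], [[0.6, 0, 0], 0], [[0.6, 0, 0], 0]]'

```text
time_s: 25.65
tcp_pos: [0.6498, 0.0832, 0.0713]
ee_rot: [[0.996, -0.085, -0.004], [-0.085, -0.996, 0.001], [-0.004, -0.001, -1.0]]
wrist_force: [-13.9, 4.1, 7.8]
gripper_width: 0.008
```

>>> carry_out --steps '[[[-1, 0, 0], 0], [[-2, 0, -2], 0], [[-2, 0, -5], 0], [[-4, 0, -6.4], 0], [[-7, -0.1, -6.4], 0], [[-10, -0.13, -6.4], 0], [[-10.15, -0.13, -6.4], 0], [[-10.15, -0.13, -6.4], 0], [[-10.15, -0.13, -6.4], 0]]' --gripper -0.1

```text
time_s: 26.55
tcp_pos: [0.5506, 0.0934, 0.1362]
ee_rot: [[0.996, -0.084, -0.002], [-0.084, -0.996, 0.002], [-0.002, -0.002, -1.0]]
wrist_force: [0.9, 0.2, 0.4]
gripper_width: 0.444
```

Run:
```python
from h import *
s=st();R=np.array(s['ee_rot']);print(np.round(R,3))
im=snap('wrist','w14');places('wrist',['rib_1','key_a_knob'])
Q=rectify('wrist',im,s['tcp_pos'][:2],.09,.109,600)
cv2.drawMarker(Q,(300,300),(255,0,0),0,16,1)
cv2.imwrite('pics/rect14.png',Q[:500,:,::-1])
print(totool([.5484,.0932,.084]))
```

```text
t 26.55 tcp [0.5506 0.0934 0.1362] F [0.9 0.2 0.4] M [-0.06  0.    0.03] w 0.444
[[ 0.996 -0.084 -0.002]
 [-0.084 -0.996  0.002]
 [-0.002 -0.002 -1.   ]]
wrist rib_1 [0.6638 0.0816 0.0791] 0.88
wrist rib_1 [ 0.6121 -0.018   0.0715] 0.76
wrist rib_1 [0.6261 0.1969 0.0766] 0.57
wrist key_a_knob [0.6043 0.1982 0.0009] 0.45
[-0.15  0.    5.15]
```

View pics/rect14.png

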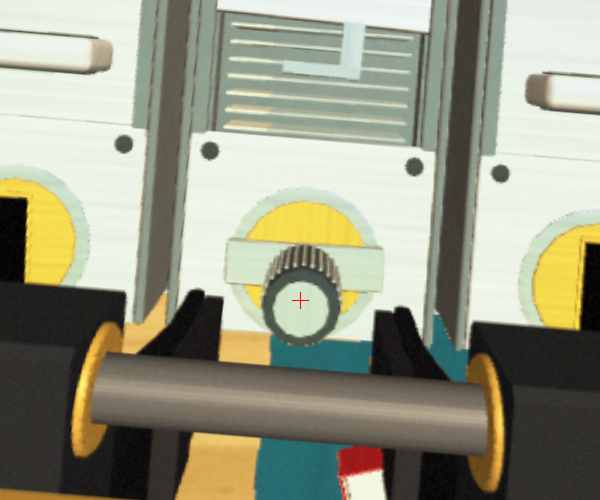

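>>> carry_out --steps '[[[-0.26, 0.04, 1.5], 0], [[-0.26, 0.04, 3.5], 0], [[-0.26, 0.04, 5], 0], [[-0.26, 0.04, 5.2], 0], [[-0.26, 0.04, 5.2], 0], [[-0.26, 0.04, 5.2], 0]]'

```text
time_s: 27.3
tcp_pos: [0.5482, 0.0931, 0.0842]
ee_rot: [[0.996, -0.085, -0.002], [-0.085, -0.996, 0.002], [-0.002, -0.002, -1.0]]
wrist_force: [0.8, -0.4, 0.3]
gripper_width: 0.451
```

>>> carry_out --steps '[[[0, 0, 0], 0], [[0, 0, 0], 0], [[0, 0, 0], 0], [[0, 0, 0], 0], [[0, 0, 0], 0]]' --gripper -1

```text
time_s: 27.8
tcp_pos: [0.5485, 0.0932, 0.0848]
ee_rot: [[0.996, -0.085, -0.001], [-0.085, -0.996, 0.002], [-0.001, -0.002, -1.0]]
wrist_force: [-0.4, 0.7, 3.4]
gripper_width: 0.263
```

>>> carry_out --steps '[[[0, 0, -1], 0], [[0, 0, -2], 0], [[0, 0, -4], 0], [[0, 0, -6], 0], [[0, 0, -8.5], 0], [[0, 0, -8.7], 0], [[0, 0, -8.7], 0]]'

```text
time_s: 28.5
tcp_pos: [0.5486, 0.0933, 0.1725]
ee_rot: [[0.996, -0.085, 0.0], [-0.085, -0.996, 0.003], [-0.0, -0.003, -1.0]]
wrist_force: [0.7, -0.5, -1.4]
gripper_width: 0.268
```

Run:
```python
from h import *
s=st();R=np.array(s['ee_rot']);print(np.round(R,3),np.round(s['joints'],0))
im=snap('wrist','w15');fitx(im,.019)
for o in brass('wrist',im): print(*o)
print(totool([.5185,.3625,.17]))
```

```text
t 28.5 tcp [0.5486 0.0933 0.1725] F [ 0.7 -0.5 -1.4] M [-0.07  0.06  0.01] w 0.268
[[ 0.996 -0.085  0.   ]
 [-0.085 -0.996  0.003]
 [-0.    -0.003 -1.   ]] [ 26.  18. -14.  -0. -59.  59.]
81.2 -1.2 [301.0, 218.0, 219.0, 220.0]
14.2 -20.1 [244.0, 225.0, 257.0, 221.0]
13.8 -1.9 [287.0, 216.0, 301.0, 216.0]
13.8 -2.5 [221.0, 218.0, 234.0, 217.0]
13.1 16.3 [263.0, 221.0, 276.0, 224.0]
11.4 -3.6 [272.0, 214.0, 283.0, 213.0]
11.4 -3.6 [251.0, 209.0, 239.0, 210.0]
xk -0.002 bottom edge [261.8 220. ] top edge [261.8 223.1]
xk 0 bottom edge [261.8 216.7] top edge [261.8 219.7]
xk 0.002 bottom edge [261.8 213.3] top edge [261.8 216.2]
tip [0.5478 0.0931 0.1074] shift to lock (tool cm) [ 0.07 -0.    4.24]
[130.  191.8] [52.4 58.1] [0.5561 0.2011 0.065 ]
[260.9 190.6] [53.8 55.8] [0.548  0.0936 0.065 ]
[392.8 190. ] [52.5 58.5] [ 0.5393 -0.0143  0.065 ]
[ -5.22 -26.6    0.2 ]
```

>>> carry_out --steps '[[[-0.3, -1.5, 0], 1], [[-1, -5, 0], 2], [[-1.8, -9, 0], 2.9], [[-2.6, -13, 0], 2.9], [[-3.4, -17, 0], 2.9], [[-4.2, -21, 0], 2.9], [[-4.9, -24.5, 0], 2.9], [[-5.22, -26.6, 0.5], 2.9], [[-5.22, -26.6, 2], 2.9], [[-5.22, -26.6, 2.5], 2.9], [[-5.22, -26.6, 2.5], 2.9], [[-5.22, -26.6, 2.5], 2.9], [[-5.22, -26.6, 2.5], 2.9]]'

```text
time_s: 29.85
tcp_pos: [0.519, 0.3621, 0.1477]
ee_rot: [[0.991, -0.136, -0.001], [-0.136, -0.991, 0.003], [-0.002, -0.003, -1.0]]
wrist_force: [-0.7, -0.7, -0.6]
gripper_width: 0.268
```

Run:
```python
from h import *
s=st();R=np.array(s['ee_rot']);print(np.round(R,3),np.round(s['joints'],0))
im=snap('wrist','w16');fitx(im,.0195,lock=(.5187,.3624,.058))
keyfit('pics/w16.png','pics/k16.png',0,0,-1.2,.0195)
# dark slot in rectified block plane
g=cv2.cvtColor(im,cv2.COLOR_RGB2GRAY)
q=rectify('wrist',g,[.5187,.3624],.03,.058,120); print(q[::6,::6])
```

```text
t 29.85 tcp [0.519  0.3621 0.1477] F [-0.7 -0.7 -0.6] M [-0.02  0.    0.06] w 0.268
[[ 0.991 -0.136 -0.001]
 [-0.136 -0.991  0.003]
 [-0.002 -0.003 -1.   ]] [ 49.  26.  -4.  -0. -60.  33.]
43.8 -2.2 [311.0, 217.0, 267.0, 219.0]
28.8 -2.3 [241.0, 218.0, 212.0, 220.0]
24.0 -4.0 [266.0, 218.0, 242.0, 219.0]
14.2 -20.1 [244.0, 225.0, 257.0, 221.0]
10.6 14.4 [263.0, 221.0, 273.0, 223.0]
10.1 -2.8 [249.0, 209.0, 239.0, 210.0]
10.0 -0.4 [281.0, 209.0, 271.0, 209.0]
xk -0.002 bottom edge [261.8 219.7] top edge [261.8 222.8]
xk 0 bottom edge [261.8 216.4] top edge [261.8 219.4]
xk 0.002 bottom edge [261.8 213.1] top edge [261.8 216. ]
tip [0.5189 0.3624 0.0833] shift to lock (tool cm) [-0.02  0.01  2.53]
[[169  80  73  79  81  78  72  73  73  76  71  66  67  64  75  76  69  66
   67  62]
 [156  79  74  79  77  79  74  71  72  75  72  70  70  69  75  74  69  71
   67  66]
 [112  76  76  74  78  78  72  71  74  76  70  71  67  72  73  73  67  68
   64  66]
 [ 99  77  75  79  80  79  71  74  73  74  70  70  69  67  74  71  67  69
   66  66]
 [ 88  78  79  76  75  77  72  71  76  75  68  69  65  
[... 605 characters left out ...]
  58  64
   64  75]
 [ 73  75  73  73 154 156 155 158 160 161 161 160 159 156 149 106  61  68
   65  76]
 [ 74  75  72  92 205 207 183 159 160 159 162 157 156 156 156 147  73  66
   66  78]
 [ 72  75  74 140 214 213 220 155 156 159 161 162 213 209 195 179  73  67
   67  75]
 [187 172 157 158 160 161 157 161 160 159 158 158 184 204 218 212  70  66
   68  75]
 [160 223 223 223 222 221 219 211 192 183 175 164 155 155 158 162  72  65
   72  77]
 [ 26  74 123 225 223 215 138 126  57  95 159 207 224 221 220 216 211 195
  175 166]
 [ 25  26  27 223 196  80 107 143  66  74 154  91 120 221 222 222 222 223
  222 221]
 [ 26  28  27 174 112  88  71 151 103  64 154 101  83 191 226  58  83 132
   15  26]]
```

View pics/k16.png

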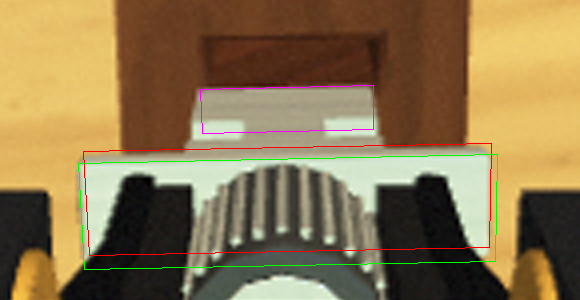

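>>> carry_out --steps '[[[0, 0.1, 0.5], 1.5], [[0, 0.1, 1], 1.5], [[0, 0.1, 1.5], 1.5], [[0, 0.1, 2], 1.5], [[0, 0.1, 2.5], 1.5], [[0, 0.1, 3], 1.5], [[0, 0.1, 3.5], 1.5]]'

```text
time_s: 30.6
tcp_pos: [0.5187, 0.3613, 0.1122]
ee_rot: [[0.987, -0.162, -0.001], [-0.162, -0.987, 0.003], [-0.002, -0.003, -1.0]]
wrist_force: [0.5, 0.5, -1.3]
gripper_width: 0.268
```

>>> carry_out --steps '[[[0, 0, 0.8], 0], [[0, 0, 1.6], 0], [[0, 0, 2.4], 0], [[0, 0, 3.1], 0], [[0, 0, 3.5], 0], [[0, 0, 3.6], 0], [[0, 0, 3.6], 0], [[0, 0, 3.6], 0]]'

```text
time_s: 31.4
tcp_pos: [0.5185, 0.3611, 0.0779]
ee_rot: [[0.987, -0.161, -0.001], [-0.161, -0.987, 0.002], [-0.002, -0.002, -1.0]]
wrist_force: [-3.5, -1.6, 6.2]
gripper_width: 0.265
```

>>> carry_out --steps '[[[0, 0, 0], 0], [[0, 0, 0], 0], [[0, 0, 0], 0], [[0, 0, 0], 0]]' --gripper 0

```text
time_s: 31.8
tcp_pos: [0.5186, 0.3611, 0.0777]
ee_rot: [[0.987, -0.161, -0.001], [-0.161, -0.987, 0.002], [-0.002, -0.002, -1.0]]
wrist_force: [-0.6, 0.6, 0.3]
gripper_width: 0.474
```

>>> carry_out --steps '[[[0, 0, -1], 0], [[0, 0, -3], 0], [[0, 0, -6], 0], [[0, 0, -10], 0], [[-3, 0, -15], 0], [[-8, 0, -20], 0], [[-10, 0, -20], 0], [[-10, 0, -20], 0], [[-10, 0, -20], 0]]'

```text
time_s: 32.7
tcp_pos: [0.4196, 0.3772, 0.2793]
ee_rot: [[0.987, -0.16, 0.0], [-0.16, -0.987, 0.004], [-0.001, -0.004, -1.0]]
wrist_force: [0.9, 0.2, -0.1]
gripper_width: 0.501
```

Run:
```python
from h import *
s=st()
a=snap('wrist','w20');b=snap('scene','s20')
for c in('wrist','scene'): places(c,['key_a_knob','key_a','rib_1','spray_bottle','beaker','wash_bottle'])
cv2.imwrite('pics/fin.png',np.hstack([cv2.resize(a,(400,300)),cv2.resize(b[100:310,90:370],(400,300),interpolation=cv2.INTER_CUBIC)])[:,:,::-1])
```

```text
t 32.7 tcp [0.4196 0.3772 0.2793] F [ 0.9  0.2 -0.1] M [-0.04  0.04  0.01] w 0.501
wrist key_a_knob [0.5153 0.3614 0.0929] 0.98
wrist key_a [0.4556 0.3691 0.0539] 0.9
wrist key_a [0.5756 0.3589 0.0573] 0.8
wrist key_a [0.5168 0.3649 0.0597] 0.75
wrist rib_1 [0.455  0.3688 0.0567] 0.53
wrist spray_bottle [ 0.4029  0.1828 -0.0013] 0.62
wrist beaker [ 0.304   0.2136 -0.0054] 0.68
wrist beaker [0.5798 0.3597 0.0576] 0.36
wrist wash_bottle [0.4028 0.181  0.    ] 0.46
scene rib_1 [0.6286 0.196  0.074 ] 0.74
scene rib_1 [ 0.6115 -0.0183  0.0747] 0.66
scene rib_1 [0.6661 0.0813 0.0764] 0.55
scene wash_bottle [0.6835 0.3767 0.    ] 0.49
```

```bash
python3 -c "
from station import r
print(r.finish_job())"
```

```text
the job is handed in; nothing more can be done
None
```

The middle box is open with its lid back at the stop, and all three keys are standing in the key block. I handed the job in at about 33 s of the 72 s allowed.

- **First key (slot nearest the robot):** it was blocked. The torque rose to 0.35 N m and the fingers slipped round the head by about 10°. I turned it back, drew it out and put it back in its slot.
- **Second key (middle slot):** it turned the lock to its end stop. The key itself went about 97°, including its play in the slot. I pushed the lid back with this key still in the lock, then drew it out at the quarter turn and returned it to its slot.
- **Third key:** it was not needed and stayed in its slot.

**Last checks**
- **Lid:** it stopped under a 14 N push. The rib measured 44 to 47 mm from its shut position, against the 45 mm stop.
- **Keys:** both used keys were released with the shoulder within about 1 mm of the block's top. The network placed all three key shoulders at 54 to 60 mm, against a block height of 58 mm.
- **Other two boxes:** their ribs were still at the shut positions.
- **Bottles and beaker:** all were within about 4 mm of where they started, which is the network's own error.

Two things were not fully confirmed. The picture limit ran out, so I checked the final scene by the networks' numbers only, not by eye. I also did not read the middle lock's angle directly; that the lock opened fully rests on the end stop I felt and the lid sliding back.

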